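Seat the pressure plate on the hidden pin of a board test jig and hold it down

ROBOT

A 6-joint arm with a two-finger parallel gripper is mounted at the origin on the work surface. World frame = base frame: x ahead of the robot, y to its left, z up, the work surface at z = 0. Lengths are in m, angles in rad, forces in N, time in s.
With the tool pointing down it reaches from about 0.35 to 0.775 m from the base axis. Payload 7.3 kg.
Tool frame: the origin (TCP) lies at the very end of the fingers, on their centre line; the grasp point (between the pads) lies 19 mm behind it (robot.tcp_to_grasp is the z of the grasp point in the tool frame, in m); z points along the fingers, y is the line along which they close (so a half turn about z gives the same grasp; the last joint's range is limited). The gripper opens to 92 mm and grips with 3 to 60 N. Pads are 19 mm wide; open, the fingers measure 130 mm over their backs; the gripper's body (75 mm by 190 mm) begins 47 mm behind the grasp point.
Start: joints at [1.182, 0.342, 1.524, -0, 1.275, -0.146], TCP at [0.126, 0.51, 0.196] pointing down, gripper open.
Joint ranges: [-2.53, 2.53], [-0.77, 2.02], [0.04, 2.7], [-1, 4.14], [0.28, 2.66], [-3.11, 3.11]. Speed limits (rad/s): [2.57, 2.57, 3.14, 3.14, 3.14, 3.14].

INTERFACE

Orientations are given as [roll, pitch, yaw] about the fixed x, y, z axes, in that order (R = Rz(yaw) Ry(pitch) Rx(roll)).
In Python, from cell import monitor, read_camera, get_calibration, job, robot gives the robot as it stands. The module is installed in compiled form; this text tells all that it offers.
- The arm moves only by the tool send_rows, never from a script. Its argument "targets" is a list of rows, each an object with "translation": the shift along the tool's x, y, z in cm, a list of three; "spin": the turn about the tool's z in degrees; "jaw": the opening, from 0 (shut) to 1 (fully open). A call has exactly 5 rows; each row is the pose to reach, as a shift and turn from the pose commanded when the call began, along the tool's axes at that moment; what a row does not reach only later rows make up. A row lasts 1/10 s, in which the tool goes at most 50 mm and 8.59 degrees, less where a joint would pass 70% of its speed; a pose out of reach is approached as far as the arm can. A call with a gripper value outside its range is refused whole. The fingers move at their own pace and stop on an object; "force" is the grip in N (left out, the last holds). Time passes only in rows, so rows that repeat a pose let the fingers close, or fill a call up. It gives the time, the measured TCP pose, the force, the opening and the grip force at its end, in the units of the state.
- monitor.observe(): the state, without advancing time (a new reading comes with each control period).
- read_camera(name): name is "scene" or "side" or "wrist"; returns (picture, depth): 400x640x3 uint8, red, green, blue; 400x640 float32, m along the optical axis (not along the pixel's ray), 0 where there is no reading.
- get_calibration(name): a dict with "intrinsics" (3x3 intrinsics, pixels), "origin" and "orientation" of the camera in the world; the wrist camera has in their place "hand_eye" (4x4, takes a point from camera to tool coordinates, whose origin is the TCP and whose axes are the flange's). Camera axes: x right, y up, looking along -z (the intrinsics and any distortion apply to the point x, -y, -z); pixel columns grow to the right and rows downward; lengths in m; the calibration is good to about 2 mm. A picture is of the moment at which its call begins: read the wrist's pose just before it. get_calibration takes no time and is no camera call.
- job.hand_in(): hands the job in; it is judged then, once.
The state is a dict: "time": time; "qpos": joint angles; "qvel": joint speeds; "joint_efforts": joint torques, N m; "tool_pos": TCP position; "tool_rot": TCP orientation; "contact_force": force on the tool from outside, world axes, zero at the start; "torque": the same for the moment, N m; "opening": finger opening in m; "grip_force": force on a finger pad.
Only numpy, scipy, OpenCV 4.12 (cv2) and the standard library are available. Lean on these libraries where they do the work, as an engineer would, in place of code of your own. Each camera call takes 0.05 s, during which the arm holds its last target. There are 200 camera calls.

TASK

Pick up the rectangular pressure plate by its handle, lay it lengthwise in the open nest of the board test jig and slide it about there until its bore drops over the jig's locating pin, which is hidden once the plate is above it. Then press the plate down so that the sprung bed goes all the way down, and keep holding it down there: the program finishes while still pressing, without letting the bed come up again. Leave the round plate and everything else on the bench where it is.

Things in the scene. Friction and masses are not known exactly. Their poses are not given: they have to be found in the camera images.
- plate: Rectangular grey plastic pressure plate, 100 (own x) by 80 (own y) by 22 mm, flat on the bench, 0.3 to 0.45 kg. Origin: centre of its underside, z up. On its top, in the middle, a black handle block 60 (x) by 24 (y) mm rising 34 mm above the plate's top face: grip it across its 24 mm. It fits the jig either way round (half a turn).
- bore (a point): In the middle of the plate's underside (same point as the plate's origin): centre of the mouth of a blind bore, 14 mm across, 18 mm deep, with a 1.5 mm chamfer at the mouth.
- jig: Board test jig fixed to the bench: aluminium block 190 (own x) by 130 (own y) mm. Origin: centre of its underside at bench height, z up. On it, centred, an open-topped rectangular nest with walls up to 54 mm above the bench, inside 144 (x) by 88 (y) mm: the plate goes in with its long side along the jig's x, with 22 mm of play to each end and 4 mm to each side.
- nest (a point): Middle of the nest, 50 mm above the bench, at the height of the locating pin's tip. The fixed steel pin (12 mm across, tip tapered to 8 mm over 2 mm) stands on the nest's long centre line (jig y = 0), anywhere within 14 mm of this point along the jig's x. Its place is not reported: see it from above before covering it, or find it by feel.
- bed_top (a point): Middle of the top of the sprung green bed, the nest's floor, 40 mm above the bench at rest, 10 mm below the pin's tip. Off the pin, the plate's underside rides on the tip, 50 mm above the bench, and cannot reach the bed anywhere in the nest; once the bore meets the pin the plate goes down 10 mm onto the bed. The pin does not move with the bed.
- bed (a joint): How far the sprung bed is pressed down, in m: 0 at rest (top 40 mm above the bench), 0.006 fully down on its stop. The bed does not tilt. It is preloaded: it starts to move at about 8.5 N and is fully down at about 14.5 N, the plate's weight included. The plate alone does not move it.
- round_plate: Bystander: round grey plate 90 mm across, 18 mm thick, with a round black knob 26 mm across and 30 mm high; belongs to another jig. It and the rectangular plate may have changed places. Origin: centre of its underside.
- screwdriver: Bystander: screwdriver 170 mm long lying along its own x. Origin on the bench under its middle.
- can: Bystander: upright white can 52 mm across, 130 mm high. Origin: centre of its underside.
- spool: Bystander: solder spool 60 mm across, 38 mm high, standing on its flange. Origin: centre of its underside.
- glue: Bystander: small blue glue bottle 30 mm across, 85 mm high. Origin: centre of its underside.
- flux_jar: Bystander: low jar 44 mm across, 28 mm high. Origin: centre of its underside.
- board: Bystander: loose green circuit board 70 by 55 mm, about 14 mm high with its parts. Origin: centre of its underside.
Mind the look-alikes: they are no part of the job. Leave any brown, green or red look-alike of the plate alone.

How it is judged:
By the outcome, as a careful person would: the job done as asked, in the order asked, and still so for the second after the job is handed in, while the arm keeps its last pose, push and grip.
It also fails if it takes over 54 s, if anything falls off the work surface, if the arm or the gripper's body presses on something with over 40 N, if the wrist force passes 120 N, or if a joint passes its speed limit or range.

## Working session

There is one attempt and no reset: what is moved stays moved. The work goes in short steps, Python scripts to look and compute and a tool call to move; the robot and the scene stay as the last step left them, time stands still between calls to the robot, and variables do not carry over. Pictures are saved under pics/ and viewed, at most 10 in all, crops included, and the job is handed in when it is done.

Besides the shell and the picture viewer there is one more tool, called after "Emit:" in YAML: its name, and indented under it one key for each argument. send_rows: Moves the arm, as the interface text tells. Its arguments: {"type":"object","properties":{"targets":{"type":"array"},"force":{"type":"number"}},"required":["targets"]}

```bash
mkdir -p pics; cat > h.py <<'E'
import numpy as np, cv2
from scipy.spatial.transform import Rotation as R
from cell import monitor, read_camera, get_calibration, job, robot
def cam(name):
    s=monitor.observe(); c=get_calibration(name); p,d=read_camera(name)
    K=np.array(c["intrinsics"])
    if "hand_eye" in c:
        T=np.eye(4); T[:3,:3]=toolR(s); T[:3,3]=s["tool_pos"]
        T=T@np.array(c["hand_eye"])
    else:
        T=np.eye(4); o=np.array(c["orientation"]); T[:3,:3]=o if o.shape==(3,3) else R.from_euler('xyz',o).as_matrix(); T[:3,3]=c["origin"]
    return p,d,K,T,c
def toolR(s):
    o=np.array(s["tool_rot"]); return o if o.shape==(3,3) else R.from_euler('xyz',o).as_matrix()
def cloud(d,K,T):
    v,u=np.mgrid[:d.shape[0],:d.shape[1]]
    P=np.stack([(u-K[0,2])/K[0,0]*d,-(v-K[1,2])/K[1,1]*d,-d],-1)
    return P@T[:3,:3].T+T[:3,3]
def ray(uv,z,K,T):
    uv=np.atleast_2d(uv); r=np.c_[(uv[:,0]-K[0,2])/K[0,0],-(uv[:,1]-K[1,2])/K[1,1],-np.ones(len(uv))]@T[:3,:3].T
    return T[:3,3]+r*((z-T[2,3])/r[:,2:])
def save(n,p): cv2.imwrite(f"pics/{n}.png",p[...,::-1])
E
python3 - <<'E'
from h import *
s=monitor.observe(); print(s); print(robot.tcp_to_grasp)
for n in("scene","side","wrist"):
    p,d,K,T,c=cam(n); np.savez(f"{n}0.npz",p=p,d=d,K=K,T=T); save(n+"0",p); print(n,c)
a=cv2.imread("pics/scene0.png");b=cv2.imread("pics/wrist0.png")
E
```

```text
{'time': 0.0, 'qpos': array([ 1.18198950e+00,  3.42727243e-01,  1.52501037e+00, -1.61955786e-05,
        1.27539644e+00, -1.45985414e-01]), 'qvel': array([ 0.0012098 , -0.00086892, -0.00093792,  0.00137026, -0.00072744,
        0.00082275]), 'joint_efforts': array([ 1.63077697e-03, -4.31246138e+01, -2.44218957e+01,  7.19641708e-02,
        5.60781977e-02, -1.52619355e-04]), 'tool_pos': array([0.12603544, 0.5091819 , 0.19524498]), 'tool_rot': array([-3.14006540e+00, -2.08900514e-04,  2.89877581e+00]), 'contact_force': array([-0.00390988,  0.27752403, -0.03820187]), 'torque': array([ 0.00489458,  0.00100818, -0.007469  ]), 'grip_force': 0.0, 'opening': 0.09178736327191951}
-0.0188
scene {'intrinsics': array([[423.69107124,   0.        , 318.48517864],
       [  0.        , 423.69107124, 194.5631833 ],
       [  0.        ,   0.        ,   1.        ]]), 'origin': array([1.05097041, 0.65941294, 0.90945201]), 'orientation': array([0.77879885, 0.01418724, 2.49656186])}
side {'intrinsics': array([[441.98952879,   0.        , 316.51149809],
       [  0.        , 441.98952879, 194.02322088],
       [  0.        ,   0.        ,   1.        ]]), 'origin': array([ 0.05118745, -0.68406647,  0.78311658]), 'orientation': array([ 0.8550212 ,  0.01915003, -0.65098248])}
wrist {'intrinsics': array([[291.01305443,   0.        , 316.92788578],
       [  0.        , 291.01305443, 195.60984344],
       [  0.        ,   0.        ,   1.        ]]), 'hand_eye': array([[ 1.80774898e-04,  9.66098128e-01,  2.58175085e-01,
         6.90657373e-02],
       [ 9.99999886e-01, -6.06566862e-05, -4.73223691e-04,
         2.33990743e-04],
       [-4.41520476e-04,  2.58175141e-01, -9.66098029e-01,
        -1.89194100e-01],
       [ 0.00000000e+00,  0.00000000e+00,  0.00000000e+00,
         1.00000000e+00]])}
```

View pics/scene0.png

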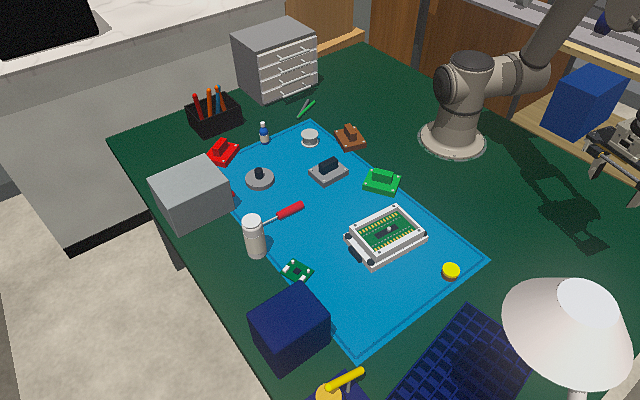

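View pics/side0.png

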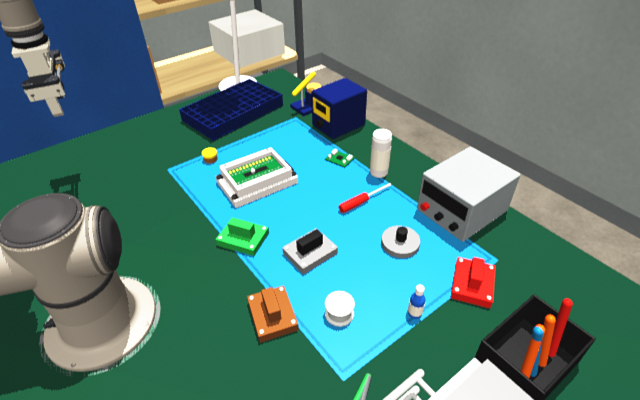

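Candidates for the plate: grey rectangular at scene (328,172)/side (310,248), round grey (259,178)/(401,240), and brown (349,136), green (381,181) and red (222,152) look-alikes. The grey rectangular one with the black block handle fits the description. The jig is at scene (388,235), and something like the pin tip shows at about (389,230). Next I confirm in a crop and measure.

```bash
cat > m.py <<'E'
from h import *
def L(n): z=np.load(n+"0.npz"); return [z[k] for k in "pdKT"]
def rect(m,P):
    q=P[m][:,:2].astype(np.float32)*1000
    r=cv2.minAreaRect(q); return np.round(r[0],1),np.round(r[1],1),round(r[2],1),len(q), np.round(np.median(P[m][:,2])*1000,1)
crops=[]
for n,pb,jb in(("scene",(300,145,360,195),(335,195,435,280)),("side",(275,222,345,275),(205,140,305,210))):
    p,d,K,T=L(n); P=cloud(d,K,T); ok=d>0
    hsv=cv2.cvtColor(p,cv2.COLOR_RGB2HSV)
    def box(b): m=np.zeros(d.shape,bool); m[b[1]:b[3],b[0]:b[2]]=1; return m&ok
    bm=box(pb)
    print(n,"bench z",np.median(P[ok&(hsv[...,1]>180)&(hsv[...,0]>90)&(hsv[...,0]<110)][:,2]))
    z=P[...,2]
    print("plate top",rect(bm&(abs(z-.022)<.006)&(hsv[...,1]<90)&(hsv[...,2]>80),P))
    print("handle top",rect(bm&(abs(z-.056)<.006),P))
    # handle top ray at z=.056
    jm=box(jb)
    m=jm&(abs(z-.054)<.006)&(hsv[...,1]<70)&(hsv[...,2]>120); print("wall top",rect(m,P))
    m=jm&(abs(z-.040)<.008)&(hsv[...,1]>100); print("bed",rect(m,P))
    for b in(pb,jb): crops.append(cv2.resize(p[b[1]:b[3],b[0]:b[2]],(400,300),interpolation=cv2.INTER_CUBIC))
save("crop",np.vstack([np.hstack(crops[:2]),np.hstack(crops[2:])]))
E
python3 m.py
```

```text
scene bench z 0.001263934859476623
plate top (array([ 410.1, -122. ]), array([183.6,  90.6]), 7.9, 381, np.float64(22.4))
handle top (array([ 444.9, -115.3]), array([63.4, 25.5]), 3.2, 128, np.float64(56.3))
wall top (array([486.6, 185. ]), array([121.6, 160.9]), 84.6, 851, np.float64(53.9))
bed (array([482. , 181.3]), array([ 82.5, 138.9]), 85.3, 972, np.float64(40.5))
side bench z 0.0007221518655727288
plate top (array([ 443.2, -119. ]), array([101.4,  82.8]), 1.0, 766, np.float64(22.0))
handle top (array([ 443.2, -118.9]), array([25.5, 60.3]), 89.8, 241, np.float64(55.8))
wall top (array([483.6, 183.4]), array([126.5, 162.6]), 83.7, 732, np.float64(53.2))
bed (array([486.5, 251.3]), array([184.7, 154. ]), 84.0, 636, np.float64(40.1))
```

View pics/crop.png

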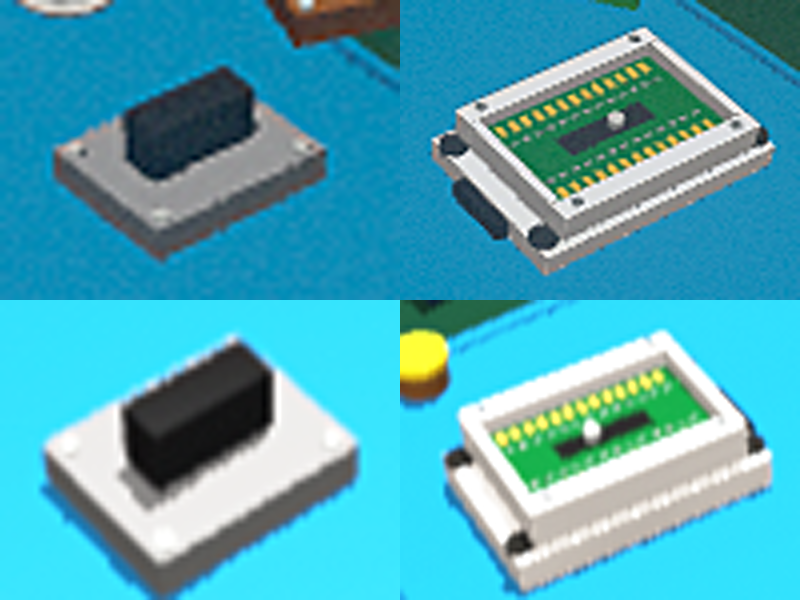

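The crop shows the grey rectangular plate with its black block handle, which is the one meant, and the open jig with the pin tip visible at scene (389,229) and side (253,170). By depth the plate is at about (0.444, -0.117), yaw 1–3°, and the jig at about (0.485, 0.184), yaw about -5.5°; sizes and heights agree with those given. I go over the jig first for a wrist view.

Emit:
send_rows:
  targets:
    - {"translation": [-4, -2.2, 0], "spin": -2, "jaw": 1}
    - {"translation": [-8.5, -4.6, 0], "spin": -4, "jaw": 1}
    - {"translation": [-13, -7, 0], "spin": -6, "jaw": 1}
    - {"translation": [-17.2, -9.2, 0], "spin": -8.4, "jaw": 1}
    - {"translation": [-21.3, -11.5, 0], "spin": -8.4, "jaw": 1}

```text
time: 0.65
tool_pos: [0.3065, 0.3452, 0.1959]
tool_rot: [3.142, 0.0, 3.047]
contact_force: [0.3, 1.5, -0.7]
opening: 0.092
grip_force: 0.0
```

```bash
cat > st.py <<'E'
from h import *
s=monitor.observe(); r=toolR(s)
print("t",round(s["time"],2),"pos",np.round(s["tool_pos"],4),"yaw",np.round(np.degrees(s["tool_rot"]),2),"F",np.round(s["contact_force"],1),"M",np.round(s["torque"],2),"open",round(s["opening"],4),"grip",round(s["grip_force"],1))
import sys
if len(sys.argv)>4: # target x y z yaw
    t=np.array(list(map(float,sys.argv[1:4]))); print("shift cm",np.round(100*r.T@(t-s["tool_pos"]),2),"spin",round(np.degrees(np.arctan2(r[1,0],r[0,0]))%360-float(sys.argv[4]),2))
E
python3 st.py .484 .184 .196 174.5
python3 - <<'E'
from m import L
from h import *
for n,uv in(("scene",(388.7,229)),("side",(253,170.3))):
    p,d,K,T=L(n); print(ray(uv,.050,K,T))
E
```

```text
t 0.65 pos [0.3065 0.3452 0.1959] yaw [1.8000e+02 1.0000e-02 1.7457e+02] F [ 0.3  1.5 -0.7] M [ 0.1  -0.01 -0.  ] open 0.092 grip 0.0
shift cm [-1.920e+01 -1.437e+01 -1.000e-02] spin 0.07
scene bench z 0.001263934859476623
plate top (array([ 410.1, -122. ]), array([183.6,  90.6]), 7.9, 381, np.float64(22.4))
handle top (array([ 444.9, -115.3]), array([63.4, 25.5]), 3.2, 128, np.float64(56.3))
wall top (array([486.6, 185. ]), array([121.6, 160.9]), 84.6, 851, np.float64(53.9))
bed (array([482. , 181.3]), array([ 82.5, 138.9]), 85.3, 972, np.float64(40.5))
side bench z 0.0007221518655727288
plate top (array([ 443.2, -119. ]), array([101.4,  82.8]), 1.0, 766, np.float64(22.0))
handle top (array([ 443.2, -118.9]), array([25.5, 60.3]), 89.8, 241, np.float64(55.8))
wall top (array([483.6, 183.4]), array([126.5, 162.6]), 83.7, 732, np.float64(53.2))
bed (array([486.5, 251.3]), array([184.7, 154. ]), 84.0, 636, np.float64(40.1))
[[0.48118241 0.18907508 0.05      ]]
[[0.47578094 0.18021804 0.05      ]]
```

Emit:
send_rows:
  targets:
    - {"translation": [-3.5, -2.6, 0], "spin": 0, "jaw": 1}
    - {"translation": [-7.5, -5.6, 0], "spin": 0, "jaw": 1}
    - {"translation": [-11.5, -8.6, 0], "spin": 0, "jaw": 1}
    - {"translation": [-15.5, -11.6, 0], "spin": 0, "jaw": 1}
    - {"translation": [-19.2, -14.4, 0], "spin": 0, "jaw": 1}

```text
time: 1.15
tool_pos: [0.4839, 0.1831, 0.1958]
tool_rot: [3.142, -0.0, 3.045]
contact_force: [-0.3, 0.7, 0.0]
opening: 0.0919
grip_force: 0.0
```

Emit:
send_rows:
  targets:
    - {"translation": [0, 0, 0], "spin": 0, "jaw": 1}
    - {"translation": [0, 0, 0], "spin": 0, "jaw": 1}
    - {"translation": [0, 0, 0], "spin": 0, "jaw": 1}
    - {"translation": [0, 0, 0], "spin": 0, "jaw": 1}
    - {"translation": [0, 0, 0], "spin": 0, "jaw": 1}

```text
time: 1.65
tool_pos: [0.4819, 0.186, 0.1962]
tool_rot: [3.141, 0.0, 3.047]
contact_force: [-0.2, -0.7, 0.1]
opening: 0.0918
grip_force: 0.0
```

```bash
python3 st.py; python3 - <<'E'
from h import *
p,d,K,T,c=cam("wrist"); np.savez("wrist1.npz",p=p,d=d,K=K,T=T); save("wrist1",p)
E
```

```text
t 1.65 pos [0.4819 0.186  0.1962] yaw [1.7999e+02 1.0000e-02 1.7460e+02] F [-0.2 -0.7  0.1] M [ 0.02 -0.01  0.01] open 0.0918 grip 0.0
```

View pics/wrist1.png

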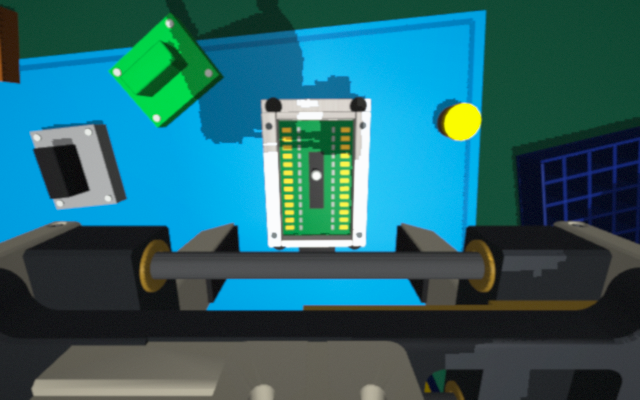

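The wrist view shows the jig at (316,175) with the pin tip bright at (316,175), the plate at (75,165) and the green look-alike at (165,70).

```bash
python3 - <<'E'
from h import *
z=np.load("wrist1.npz"); p,d,K,T=[z[k] for k in "pdKT"]; P=cloud(d,K,T); Z=P[...,2]
hsv=cv2.cvtColor(p,cv2.COLOR_RGB2HSV)
def comp(m,uv):
    n,l=cv2.connectedComponents(m.astype(np.uint8)); return l==l[uv[1],uv[0]]
def box(b): m=np.zeros(d.shape,bool); m[b[1]:b[3],b[0]:b[2]]=1; return m&(d>0)
J=box((255,90,378,255))
m=J&(abs(Z-.054)<.005); print("heights",np.histogram(Z[J],bins=np.arange(0,.07,.005))[0])
print(np.median(Z[m]),cv2.minAreaRect((P[m][:,:2]*1000).astype(np.float32)))
# outer outline of wall top by rays
ys,xs=np.nonzero(m); r=cv2.minAreaRect(np.c_[xs,ys].astype(np.float32)); print("px",r)
q=ray(cv2.boxPoints(r),.054,K,T); print("corners",np.round(q*1000,1).tolist(), "centre",q.mean(0), [np.linalg.norm(q[i]-q[i-1]) for i in range(2)])
# inner opening: non-wall blob
inn=J&~m; inn=comp(inn,(300,175)); ys,xs=np.nonzero(inn); r=cv2.minAreaRect(np.c_[xs,ys].astype(np.float32)); print("inner px",r)
q=ray(cv2.boxPoints(r),.054,K,T); print("inner",np.round(q*1000,1).tolist(),q.mean(0),[np.linalg.norm(q[i]-q[i-1]) for i in range(2)])
# pin
a=box((305,163,328,187))&(hsv[...,1]<60)&(hsv[...,2]>150); a=comp(a,(316,175)); ys,xs=np.nonzero(a); print("pin px",xs.mean(),ys.mean(),a.sum(),Z[a].max()); print("pin",ray((xs.mean(),ys.mean()),.050,K,T))
# plate
B=box((25,115,130,215)); m=B&(abs(Z-.022)<.006)&(hsv[...,1]<100); m=comp(m,(92,150)); print("plate",cv2.minAreaRect((P[m][:,:2]*1000).astype(np.float32)))
m=B&(abs(Z-.056)<.006); print("handle",np.median(Z[m]),cv2.minAreaRect((P[m][:,:2]*1000).astype(np.float32)))
E
python3 st.py .444 -.117 .196 182
```

```text
heights [3949    0    0   68 1019  728   79 2267 6230  296 3971  841    0    0]
0.05424618071751655 ((485.45184326171875, 184.46400451660156), (120.23197937011719, 159.62405395507812), 84.97562408447266)
px ((315.0, 178.0), (134.0, 108.0), 90.0)
corners [[400.3, 132.7, 54.0], [411.4, 250.3, 54.0], [570.3, 242.7, 54.0], [557.7, 109.9, 54.0]] centre [0.48491243 0.18389466 0.054     ] [np.float64(0.15907708116456792), np.float64(0.11810327332132285)]
inner px ((315.0, 179.0), (120.0, 78.0), 90.0)
inner [[410.2, 147.9, 54.0], [418.3, 233.4, 54.0], [560.6, 224.7, 54.0], [551.5, 129.4, 54.0]] [0.48514747 0.18386778 0.054     ] [np.float64(0.1425362182623775), np.float64(0.08588285598667418)]
pin px 316.15277777777777 175.11111111111111 72 0.05149409013911349
pin [[0.47762416 0.18591919 0.05      ]]
plate ((445.423828125, -117.25216674804688), (100.053955078125, 82.55302429199219), 0.6421399116516113)
handle 0.05592511038859671 ((445.34014892578125, -117.25389099121094), (59.80678176879883, 25.956592559814453), 0.544460117816925)
t 1.7 pos [0.482  0.1859 0.1961] yaw [1.7999e+02 1.0000e-02 1.7459e+02] F [-0.7 -0.   0.4] M [0.01 0.01 0.02] open 0.0916 grip 0.0
shift cm [ 9.200e-01 -3.051e+01  1.000e-02] spin -7.41
```

Consistent across views: jig centre (0.485, 0.184), yaw -5°, and pin at jig x ≈ -8 mm (y offset 1 mm, within calibration). Plate at (0.4453, -0.1173), yaw 0.6°. Moving to the plate.

Emit:
send_rows:
  targets:
    - {"translation": [0.1, -3.5, 0], "spin": -1, "jaw": 1}
    - {"translation": [0.2, -8, 0], "spin": -2, "jaw": 1}
    - {"translation": [0.3, -12.5, 0], "spin": -3, "jaw": 1}
    - {"translation": [0.4, -17, 0], "spin": -4.5, "jaw": 1}
    - {"translation": [0.6, -21.5, 0], "spin": -6, "jaw": 1}

```text
time: 2.2
tool_pos: [0.4555, -0.0295, 0.1962]
tool_rot: [-3.141, 0.001, -3.131]
contact_force: [1.9, -0.1, -0.4]
opening: 0.0921
grip_force: 0.0
```

Emit:
send_rows:
  targets:
    - {"translation": [-0.6, -3.5, 0], "spin": 0, "jaw": 1}
    - {"translation": [-0.8, -7, 2], "spin": 0, "jaw": 1}
    - {"translation": [-0.8, -9, 4], "spin": 0, "jaw": 1}
    - {"translation": [-0.8, -9, 6], "spin": 0, "jaw": 1}
    - {"translation": [-0.8, -9, 6], "spin": 0, "jaw": 1}

```text
time: 2.7
tool_pos: [0.463, -0.1178, 0.1338]
tool_rot: [3.139, -0.005, -3.134]
contact_force: [-0.4, 0.3, -0.5]
opening: 0.0918
grip_force: 0.0
```

```bash
python3 st.py .4453 -.1173 .026 180.6
```

```text
t 2.7 pos [ 0.463  -0.1178  0.1338] yaw [ 179.87   -0.26 -179.55] F [-0.4  0.3 -0.5] M [ 0.08  0.02 -0.02] open 0.0918 grip 0.0
shift cm [ 1.72  0.04 10.79] spin -0.15
```

Emit:
send_rows:
  targets:
    - {"translation": [1.7, 0, 1.5], "spin": 0, "jaw": 1}
    - {"translation": [1.7, 0, 3.5], "spin": 0, "jaw": 1}
    - {"translation": [1.7, 0, 5.5], "spin": 0, "jaw": 1}
    - {"translation": [1.7, 0, 6], "spin": 0, "jaw": 1}
    - {"translation": [1.7, 0, 6], "spin": 0, "jaw": 1}

```text
time: 3.2
tool_pos: [0.4479, -0.1179, 0.0763]
tool_rot: [3.141, -0.0, -3.132]
contact_force: [0.0, -0.3, -0.7]
opening: 0.0917
grip_force: 0.0
```

```bash
python3 st.py .4453 -.1173 .026 180.6
```

```text
t 3.2 pos [ 0.4479 -0.1179  0.0763] yaw [ 1.7999e+02 -1.0000e-02 -1.7944e+02] F [ 0.  -0.3 -0.7] M [-0.02 -0.06  0.01] open 0.0917 grip 0.0
shift cm [0.26 0.06 5.03] spin -0.04
```

Emit:
send_rows:
  targets:
    - {"translation": [0.3, 0, 1.2], "spin": 0, "jaw": 1}
    - {"translation": [0.3, 0, 3], "spin": 0, "jaw": 1}
    - {"translation": [0.3, 0, 4.5], "spin": 0, "jaw": 1}
    - {"translation": [0.3, 0, 5], "spin": 0, "jaw": 1}
    - {"translation": [0.3, 0, 5], "spin": 0, "jaw": 1}

```text
time: 3.7
tool_pos: [0.4451, -0.1185, 0.0264]
tool_rot: [-3.142, 0.0, -3.133]
contact_force: [0.1, -0.9, 0.5]
opening: 0.0919
grip_force: 0.0
```

Emit:
send_rows:
  targets:
    - {"translation": [0, 0, 0], "spin": 0, "jaw": 0.5}
    - {"translation": [0, 0, 0], "spin": 0, "jaw": 0.2}
    - {"translation": [0, 0, 0], "spin": 0, "jaw": 0}
    - {"translation": [0, 0, 0], "spin": 0, "jaw": 0}
    - {"translation": [0, 0, 0], "spin": 0, "jaw": 0}
  force: 40

```text
time: 4.2
tool_pos: [0.4448, -0.1186, 0.0261]
tool_rot: [-3.142, 0.0, -3.133]
contact_force: [-0.7, 0.1, -0.3]
opening: 0.0565
grip_force: 0.0
```

Emit:
send_rows:
  targets:
    - {"translation": [0, 0, 0], "spin": 0, "jaw": 0}
    - {"translation": [0, 0, 0], "spin": 0, "jaw": 0}
    - {"translation": [0, 0, 0], "spin": 0, "jaw": 0}
    - {"translation": [0, 0, 0], "spin": 0, "jaw": 0}
    - {"translation": [0, 0, 0], "spin": 0, "jaw": 0}
  force: 40

```text
time: 4.7
tool_pos: [0.4447, -0.1185, 0.0259]
tool_rot: [3.141, -0.0, -3.133]
contact_force: [0.3, -0.4, 0.4]
opening: 0.0164
grip_force: 0.0
```

```bash
python3 st.py .4453 -.1173 .126 180.6
```

```text
t 4.7 pos [ 0.4447 -0.1185  0.0259] yaw [ 179.99   -0.   -179.51] F [ 0.3 -0.4  0.4] M [ 0.06 -0.06 -0.  ] open 0.0164 grip 0.0
shift cm [ -0.06   0.12 -10.01] spin -0.11
```

The opening is 16 mm with no grip force, so the handle isn't between the pads. Stopping to look.

```bash
python3 - <<'E'
from h import *
o=[]
for n,b in(("side",(240,180,400,300)),("scene",(260,100,420,220))):
    p,d,K,T,c=cam(n); np.savez(n+"2.npz",p=p,d=d,K=K,T=T); o.append(cv2.resize(p[b[1]:b[3],b[0]:b[2]],(400,300),interpolation=cv2.INTER_CUBIC))
p,d,K,T,c=cam("wrist"); np.savez("wrist2.npz",p=p,d=d,K=K,T=T)
save("chk2",np.vstack([np.hstack(o),cv2.resize(p,(480,300))[:,:].copy() if 0 else np.hstack([cv2.resize(p,(480,300)),np.zeros((300,320,3),np.uint8)])]))
E
python3 st.py
```

```text
t 4.85 pos [ 0.4448 -0.1185  0.0259] yaw [ 180.      0.   -179.51] F [ 0.9  0.1 -0.3] M [0.04 0.04 0.01] open 0.0046 grip 0.0
```

View pics/chk2.png

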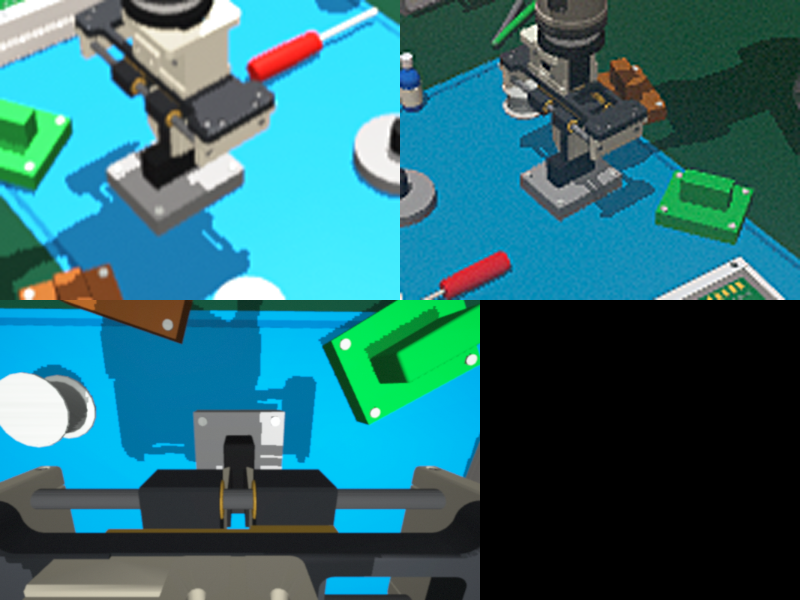

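The fingers appear to be astride the black handle (side crop (165,165), scene crop (575,165)), yet the opening reading keeps falling. I let time pass and look closer with depth.

Emit:
send_rows:
  targets:
    - {"translation": [0, 0, 0], "spin": 0, "jaw": 0}
    - {"translation": [0, 0, 0], "spin": 0, "jaw": 0}
    - {"translation": [0, 0, 0], "spin": 0, "jaw": 0}
    - {"translation": [0, 0, 0], "spin": 0, "jaw": 0}
    - {"translation": [0, 0, 0], "spin": 0, "jaw": 0}
  force: 40

```text
time: 5.35
tool_pos: [0.4447, -0.1185, 0.0259]
tool_rot: [3.141, 0.0, -3.133]
contact_force: [0.9, -0.3, -0.4]
opening: 0.0006
grip_force: 0.0
```

```bash
python3 st.py; python3 - <<'E'
from h import *
o=[]
for n,b in(("side",(275,200,345,275)),("scene",(300,130,370,205))):
    p,d,K,T,c=cam(n); P=cloud(d,K,T); q=P[b[1]:b[3],b[0]:b[2]]
    o.append(cv2.resize(p[b[1]:b[3],b[0]:b[2]],(400,429),interpolation=cv2.INTER_CUBIC))
    c=q[(d[b[1]:b[3],b[0]:b[2]]>0)]; m=(abs(c[:,2]-.022)<.004)&(abs(c[:,0]-.445)<.09)&(abs(c[:,1]+.117)<.08); print(n,"plate",cv2.minAreaRect((c[m,:2]*1000).astype(np.float32)))
save("chk3",np.hstack(o))
E
```

```text
t 5.35 pos [ 0.4447 -0.1185  0.0259] yaw [ 179.99    0.   -179.52] F [ 0.9 -0.3 -0.4] M [-0.02  0.04 -0.  ] open 0.0006 grip 0.0
side plate ((442.59051513671875, -118.90140533447266), (101.44916534423828, 82.72720336914062), 0.38129574060440063)
scene plate ((445.5889587402344, -118.23789978027344), (102.85778045654297, 84.84989166259766), 1.371669888496399)
```

View pics/chk3.png

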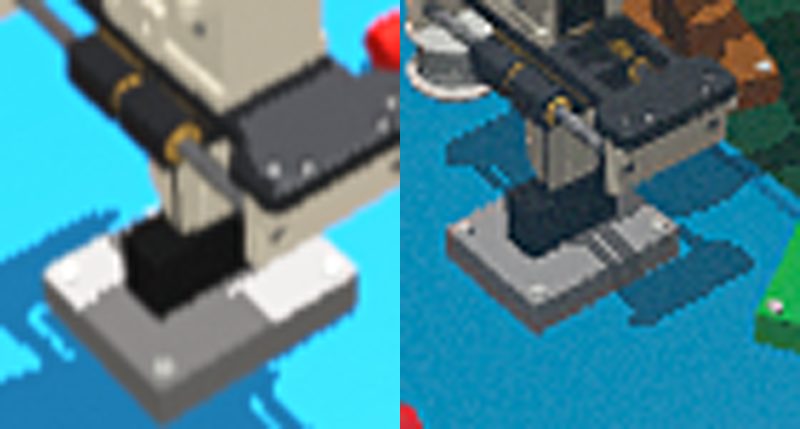

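The fingers are shut and appear to end at the handle's top, with no contact force. I measure the finger and body heights by depth.

```bash
python3 - <<'E'
from h import *
p,d,K,T,c=cam("side"); P=cloud(d,K,T)
for u in (303,309,320,330):
    print(u,[(v,*np.round(P[v,u]*1000).astype(int).tolist(),p[v,u].tolist()) for v in range(216,262,4)])
E
```

```text
303 [(216, 422, -131, 145, [47, 48, 49]), (220, 414, -142, 147, [47, 48, 51]), (224, 410, -147, 142, [40, 38, 37]), (228, 407, -150, 134, [36, 36, 36]), (232, 432, -112, 75, [181, 169, 147]), (236, 433, -110, 60, [124, 128, 126]), (240, 428, -117, 56, [26, 26, 26]), (244, 422, -125, 55, [26, 27, 27]), (248, 417, -131, 50, [20, 20, 20]), (252, 416, -131, 37, [19, 20, 20]), (256, 418, -127, 19, [113, 110, 111]), (260, 410, -139, 22, [140, 139, 138])]
309 [(216, 419, -157, 167, [91, 88, 81]), (220, 418, -158, 157, [46, 43, 38]), (224, 423, -150, 136, [129, 102, 62]), (228, 414, -162, 140, [97, 97, 98]), (232, 434, -133, 92, [178, 170, 149]), (236, 432, -135, 81, [177, 170, 149]), (240, 439, -124, 56, [75, 72, 64]), (244, 435, -130, 50, [19, 19, 19]), (248, 435, -128, 34, [20, 20, 21]), (252, 432, -132, 27, [112, 110, 108]), (256, 427, -138, 22, [140, 139, 138]), (260, 420, -148, 23, [140, 138, 137])]
320 [(216, 436, -171, 166, [72, 70, 68]), (220, 429, -180, 167, [91, 93, 98]), (224, 424, -187, 165, [90, 91, 97]), (228, 415, -199, 168, [90, 91, 96]), (232, 410, -205, 165, [45, 47, 50]), (236, 409, -205, 155, [119, 114, 102]), (240, 409, -206, 144, [191, 183, 160]), (244, 409, -206, 132, [193, 185, 163]), (248, 461, -136, 24, [241, 240, 239]), (252, 454, -144, 22, [243, 241, 240]), (256, 446, -155, 23, [140, 137, 136]), (260, 444, -157, 13, [96, 96, 93])]
330 [(216, 452, -183, 167, [91, 92, 98]), (220, 446, -190, 164, [90, 92, 97]), (224, 438, -200, 166, [91, 92, 97]), (228, 431, -209, 166, [87, 88, 93]), (232, 427, -214, 162, [33, 34, 35]), (236, 429, -212, 147, [186, 177, 157]), (240, 435, -205, 125, [188, 180, 164]), (244, 487, -140, 23, [241, 240, 238]), (248, 480, -148, 21, [241, 239, 238]), (252, 472, -158, 22, [157, 155, 153]), (256, 473, -157, 7, [96, 93, 90]), (260, 469, -162, 1, [60, 235, 255])]
```

```bash
python3 - <<'E'
from h import *
for f in("wrist1","wrist2"):
    z=np.load(f+".npz"); p,d,K,T=[z[k] for k in "pdKT"]; P=cloud(d,K,T)
    hsv=cv2.cvtColor(p,cv2.COLOR_RGB2HSV); m=(d>0)&(hsv[...,0]>90)&(hsv[...,0]<110)&(hsv[...,1]>180); print(f,"bench z",np.median(P[m][:,2]),"cam z",T[2,3], m.sum(), monitor.observe()["qpos"])
    # finger points in tool coordinates
    Ti=get_calibration("wrist")["hand_eye"]; q=cloud(d,K,np.array(Ti)); m=(d>0)&(d<.25); print(np.percentile(q[m][:,2],[1,50,99,99.9]))
z=np.load("wrist2.npz"); p,d,K,T=[z[k] for k in "pdKT"]; P=cloud(d,K,T)
for u in(300,306,313,318,325,332): print(u,[(v,*np.round(P[v,u]*1000).astype(int).tolist()) for v in range(176,240,6)])
E
```

```text
wrist1 bench z 0.0009767694451648101 cam z 0.3853407957552036 73300 [-4.27220156e-01  4.52075416e-01  1.91335561e+00  1.12318428e-04
  7.76169313e-01 -2.00662971e+00]
[-0.14894925 -0.13138192 -0.04823842 -0.03358367]
wrist2 bench z 0.0010100815412180941 cam z 0.21508956958523942 104375 [-4.27220156e-01  4.52075416e-01  1.91335561e+00  1.12318428e-04
  7.76169313e-01 -2.00662971e+00]
[-0.14846142  0.00352968  0.02629565  0.02692494]
300 [(176, 414, -130, 23), (182, 417, -130, 25), (188, 416, -128, 48), (194, 417, -128, 56), (200, 421, -128, 55), (206, 424, -128, 57), (212, 428, -128, 56), (218, 432, -128, 55), (224, 434, -128, 59), (230, 434, -127, 69), (236, 434, -127, 77)]
306 [(176, 414, -126, 22), (182, 416, -126, 32), (188, 415, -125, 50), (194, 417, -125, 56), (200, 421, -125, 56), (206, 425, -125, 56), (212, 428, -125, 56), (218, 431, -125, 57), (224, 435, -125, 57), (230, 435, -124, 65), (236, 435, -124, 74)]
313 [(176, 414, -121, 22), (182, 416, -121, 32), (188, 415, -121, 49), (194, 417, -121, 56), (200, 421, -121, 57), (206, 424, -121, 57), (212, 428, -121, 57), (218, 431, -121, 58), (224, 435, -121, 56), (230, 439, -121, 56), (236, 443, -121, 56)]
318 [(176, 414, -118, 22), (182, 415, -118, 33), (188, 416, -118, 49), (194, 417, -118, 57), (200, 421, -118, 56), (206, 424, -118, 56), (212, 428, -118, 57), (218, 432, -118, 56), (224, 435, -118, 56), (230, 439, -118, 56), (236, 443, -118, 55)]
325 [(176, 414, -113, 22), (182, 416, -113, 32), (188, 415, -114, 50), (194, 417, -114, 56), (200, 421, -114, 56), (206, 424, -114, 56), (212, 428, -114, 57), (218, 431, -114, 57), (224, 436, -114, 55), (230, 435, -114, 66), (236, 435, -114, 73)]
332 [(176, 413, -108, 23), (182, 415, -109, 34), (188, 415, -110, 50), (194, 417, -110, 56), (200, 421, -110, 56), (206, 424, -110, 55), (212, 428, -110, 56), (218, 431, -110, 56), (224, 434, -110, 60), (230, 434, -110, 68), (236, 434, -111, 77)]
```

Wrist and side depth agree: with the reported TCP at z = 0.026 the fingertips are really at about 0.058 m and the gripper body's underside at about 0.125 (0.092 expected). So the fingers end about 33 mm short of the stated TCP, and they closed just above the handle. Nothing has moved. I open, descend 3.2 cm more with force checks, and carry the 33 mm offset from here on.

Emit:
send_rows:
  targets:
    - {"translation": [0, 0, 0], "spin": 0, "jaw": 0.65}
    - {"translation": [0, 0, 0], "spin": 0, "jaw": 0.65}
    - {"translation": [0, 0, 0], "spin": 0, "jaw": 0.65}
    - {"translation": [0, 0, 0], "spin": 0, "jaw": 0.65}
    - {"translation": [0, 0, 0], "spin": 0, "jaw": 0.65}

```text
time: 6.0
tool_pos: [0.4448, -0.1185, 0.0259]
tool_rot: [3.142, 0.0, -3.133]
contact_force: [1.0, 0.1, 0.3]
opening: 0.0359
grip_force: 0.0
```

Emit:
send_rows:
  targets:
    - {"translation": [0, 0.1, 0], "spin": 0, "jaw": 0.65}
    - {"translation": [0, 0.1, 0], "spin": 0, "jaw": 0.65}
    - {"translation": [0, 0.1, 0], "spin": 0, "jaw": 0.65}
    - {"translation": [0, 0.1, 0], "spin": 0, "jaw": 0.65}
    - {"translation": [0, 0.1, 0.3], "spin": 0, "jaw": 0.65}

```text
time: 6.5
tool_pos: [0.445, -0.1176, 0.0231]
tool_rot: [-3.141, 0.001, -3.133]
contact_force: [-1.2, -1.2, -0.1]
opening: 0.0595
grip_force: 0.0
```

Emit:
send_rows:
  targets:
    - {"translation": [0, 0, 0.5], "spin": 0, "jaw": 0.65}
    - {"translation": [0, 0, 1], "spin": 0, "jaw": 0.65}
    - {"translation": [0, 0, 1.5], "spin": 0, "jaw": 0.65}
    - {"translation": [0, 0, 2], "spin": 0, "jaw": 0.65}
    - {"translation": [0, 0, 2], "spin": 0, "jaw": 0.65}

```text
time: 7.0
tool_pos: [0.4442, -0.1173, 0.0021]
tool_rot: [3.141, -0.001, -3.133]
contact_force: [0.6, -0.5, -0.7]
opening: 0.0597
grip_force: 0.0
```

Emit:
send_rows:
  targets:
    - {"translation": [0, 0, 0.4], "spin": 0, "jaw": 0.65}
    - {"translation": [0, 0, 0.7], "spin": 0, "jaw": 0.65}
    - {"translation": [0, 0, 0.7], "spin": 0, "jaw": 0.4}
    - {"translation": [0, 0, 0.7], "spin": 0, "jaw": 0}
    - {"translation": [0, 0, 0.7], "spin": 0, "jaw": 0}
  force: 40

```text
time: 7.5
tool_pos: [0.4448, -0.1175, -0.004]
tool_rot: [-3.142, 0.0, -3.133]
contact_force: [0.1, -0.2, 0.7]
opening: 0.0402
grip_force: 0.0
```

Emit:
send_rows:
  targets:
    - {"translation": [0, 0, 0], "spin": 0, "jaw": 0}
    - {"translation": [0, 0, 0], "spin": 0, "jaw": 0}
    - {"translation": [0, 0, 0], "spin": 0, "jaw": 0}
    - {"translation": [0, 0, 0], "spin": 0, "jaw": 0}
    - {"translation": [0, 0, 0], "spin": 0, "jaw": 0}
  force: 40

```text
time: 8.0
tool_pos: [0.4448, -0.1176, -0.004]
tool_rot: [-3.142, 0.0, -3.133]
contact_force: [0.7, -0.4, 2.0]
opening: 0.0239
grip_force: 40.0
```

Gripped: opening 23.9 mm at 40 N. Lifting.

Emit:
send_rows:
  targets:
    - {"translation": [0, 0, -1], "spin": 0, "jaw": 0}
    - {"translation": [0, 0, -3], "spin": 0, "jaw": 0}
    - {"translation": [0, 0, -6], "spin": 0, "jaw": 0}
    - {"translation": [0, 0, -9], "spin": 0, "jaw": 0}
    - {"translation": [0, 0, -11], "spin": 0, "jaw": 0}

```text
time: 8.5
tool_pos: [0.4449, -0.1175, 0.108]
tool_rot: [-3.141, 0.001, -3.133]
contact_force: [1.1, 0.1, -4.6]
opening: 0.0237
grip_force: 40.0
```

```bash
python3 st.py .477 .1846 .106 175
```

```text
t 8.5 pos [ 0.4449 -0.1175  0.108 ] yaw [-1.7998e+02  7.0000e-02 -1.7951e+02] F [ 1.1  0.1 -4.6] M [-0.05 -0.01 -0.06] open 0.0237 grip 40.0
shift cm [-3.47 30.18  0.19] spin 5.49
```

Lifted, and the weight shows (-4.6 N). Carrying it to the jig.

Emit:
send_rows:
  targets:
    - {"translation": [-0.3, 3, 0], "spin": 0.5, "jaw": 0}
    - {"translation": [-0.8, 7, 0], "spin": 1.5, "jaw": 0}
    - {"translation": [-1.3, 11, 0], "spin": 3, "jaw": 0}
    - {"translation": [-1.8, 15, 0], "spin": 4.5, "jaw": 0}
    - {"translation": [-2.2, 19, 0], "spin": 5.5, "jaw": 0}

```text
time: 9.0
tool_pos: [0.4646, 0.0743, 0.1061]
tool_rot: [3.142, -0.001, 3.053]
contact_force: [0.2, -0.5, -4.9]
opening: 0.0237
grip_force: 40.0
```

```bash
python3 st.py .477 .1846 .106 175
```

```text
t 9.0 pos [0.4646 0.0743 0.1061] yaw [ 1.8000e+02 -4.0000e-02  1.7492e+02] F [ 0.2 -0.5 -4.9] M [-0.06 -0.09  0.06] open 0.0237 grip 40.0
shift cm [-2.60e-01  1.11e+01  1.00e-02] spin -0.08
```

Emit:
send_rows:
  targets:
    - {"translation": [0, 3.5, 0], "spin": 0, "jaw": 0}
    - {"translation": [-0.1, 7.5, 0], "spin": 0, "jaw": 0}
    - {"translation": [-0.3, 10.5, 0], "spin": 0, "jaw": 0}
    - {"translation": [-0.3, 11.1, 0], "spin": 0, "jaw": 0}
    - {"translation": [-0.3, 11.1, 0], "spin": 0, "jaw": 0}

```text
time: 9.5
tool_pos: [0.4771, 0.1837, 0.1057]
tool_rot: [-3.141, -0.001, 3.056]
contact_force: [-0.5, -1.0, -3.3]
opening: 0.0238
grip_force: 40.0
```

```bash
python3 st.py .477 .1846 .066 175; python3 - <<'E'
from h import *
p,d,K,T,c=cam("wrist"); np.savez("wrist3.npz",p=p,d=d,K=K,T=T); save("wrist3",p)
P=cloud(d,K,T)
Z=P[...,2]
for a in(Z,): print(np.histogram(a[(d>0)&(abs(P[...,0]-.48)<.12)&(abs(P[...,1]-.184)<.1)],bins=np.arange(0,.2,.01)))
E
```

```text
t 9.5 pos [0.4771 0.1837 0.1057] yaw [-1.7998e+02 -6.0000e-02  1.7511e+02] F [-0.5 -1.  -3.3] M [-0.01  0.   -0.03] open 0.0238 grip 40.0
shift cm [0.01 0.1  3.97] spin 0.11
(array([12575,     0,  2550,   730,  1940,  2780,     0,     0,     0,
           0,     0,   157,   277,  8469,   433,   536,  3959,   164,
         397]), array([0.  , 0.01, 0.02, 0.03, 0.04, 0.05, 0.06, 0.07, 0.08, 0.09, 0.1 ,
       0.11, 0.12, 0.13, 0.14, 0.15, 0.16, 0.17, 0.18, 0.19]))
```

View pics/wrist3.png

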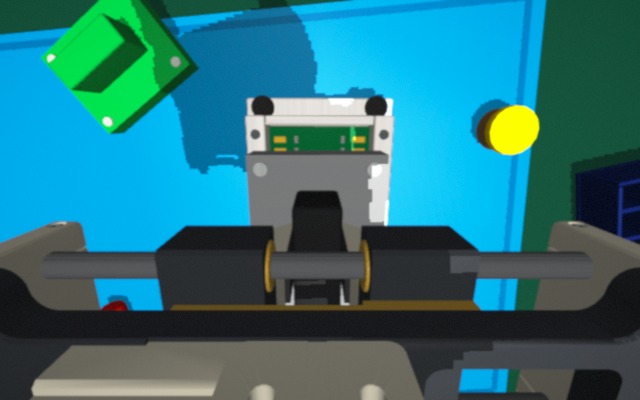

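The wrist view shows the plate held squarely over the nest, aligned with it, with the bed strip visible at (315,138) and the handle at (317,210). Lowering.

Emit:
send_rows:
  targets:
    - {"translation": [0, 0.1, 1], "spin": 0, "jaw": 0}
    - {"translation": [0, 0.1, 2.2], "spin": 0, "jaw": 0}
    - {"translation": [0, 0.1, 3.5], "spin": 0, "jaw": 0}
    - {"translation": [0, 0.1, 4.4], "spin": 0, "jaw": 0}
    - {"translation": [0, 0.1, 4.4], "spin": 0, "jaw": 0}

```text
time: 10.05
tool_pos: [0.4766, 0.1831, 0.06]
tool_rot: [-3.14, -0.004, 3.053]
contact_force: [-1.0, -0.3, -4.2]
opening: 0.0238
grip_force: 40.0
```

Emit:
send_rows:
  targets:
    - {"translation": [0, 0, 0.3], "spin": 0, "jaw": 0}
    - {"translation": [0, 0, 0.6], "spin": 0, "jaw": 0}
    - {"translation": [0, 0, 0.9], "spin": 0, "jaw": 0}
    - {"translation": [0, 0, 1.1], "spin": 0, "jaw": 0}
    - {"translation": [0, 0, 1.1], "spin": 0, "jaw": 0}

```text
time: 10.55
tool_pos: [0.4778, 0.184, 0.0508]
tool_rot: [-3.142, -0.0, 3.054]
contact_force: [-0.6, 0.2, -3.8]
opening: 0.0237
grip_force: 40.0
```

```bash
python3 st.py .477 .1846 .046 175
```

```text
t 10.55 pos [0.4778 0.184  0.0508] yaw [-1.8000e+02 -1.0000e-02  1.7499e+02] F [-0.6  0.2 -3.8] M [ 0.02  0.01 -0.03] open 0.0237 grip 40.0
shift cm [0.08 0.05 0.48] spin -0.01
```

Emit:
send_rows:
  targets:
    - {"translation": [0.1, 0.1, 0.2], "spin": 0, "jaw": 0}
    - {"translation": [0.1, 0.1, 0.4], "spin": 0, "jaw": 0}
    - {"translation": [0.1, 0.1, 0.6], "spin": 0, "jaw": 0}
    - {"translation": [0.1, 0.1, 0.7], "spin": 0, "jaw": 0}
    - {"translation": [0.1, 0.1, 0.7], "spin": 0, "jaw": 0}

```text
time: 11.05
tool_pos: [0.4769, 0.185, 0.0437]
tool_rot: [-3.142, -0.0, 3.054]
contact_force: [0.0, -0.2, -4.1]
opening: 0.0239
grip_force: 40.0
```

```bash
python3 st.py .477 .1846 .046 175
```

```text
t 11.05 pos [0.4769 0.185  0.0437] yaw [-1.8000e+02 -2.0000e-02  1.7499e+02] F [ 0.  -0.2 -4.1] M [ 0.04 -0.02 -0.01] open 0.0239 grip 40.0
shift cm [-0.02 -0.04 -0.23] spin -0.01
```

Emit:
send_rows:
  targets:
    - {"translation": [0, 0, 0.1], "spin": 0, "jaw": 0}
    - {"translation": [0, 0, 0.2], "spin": 0, "jaw": 0}
    - {"translation": [0, 0, 0.3], "spin": 0, "jaw": 0}
    - {"translation": [0, 0, 0.4], "spin": 0, "jaw": 0}
    - {"translation": [0, 0, 0.4], "spin": 0, "jaw": 0}

```text
time: 11.55
tool_pos: [0.4769, 0.1851, 0.0398]
tool_rot: [-3.142, -0.0, 3.054]
contact_force: [-0.4, 0.9, -5.1]
opening: 0.0239
grip_force: 40.0
```

```bash
python3 st.py .477 .1846 .036 175
```

```text
t 11.55 pos [0.4769 0.1851 0.0398] yaw [-1.8000e+02 -1.0000e-02  1.7499e+02] F [-0.4  0.9 -5.1] M [0.06 0.03 0.  ] open 0.0239 grip 40.0
shift cm [-0.02 -0.04  0.38] spin -0.01
```

The underside is already about 6 mm below the pin tip with no added force, so the bore is over the pin. Going on to the bed.

Emit:
send_rows:
  targets:
    - {"translation": [0, 0, 0.1], "spin": 0, "jaw": 0}
    - {"translation": [0, 0, 0.2], "spin": 0, "jaw": 0}
    - {"translation": [0, 0, 0.3], "spin": 0, "jaw": 0}
    - {"translation": [0, 0, 0.4], "spin": 0, "jaw": 0}
    - {"translation": [0, 0, 0.5], "spin": 0, "jaw": 0}
  force: 50

```text
time: 12.05
tool_pos: [0.477, 0.1851, 0.0355]
tool_rot: [3.141, 0.0, 3.054]
contact_force: [-3.5, -0.1, 5.0]
opening: 0.024
grip_force: 50.0
```

Emit:
send_rows:
  targets:
    - {"translation": [0, 0, 0.1], "spin": 0, "jaw": 0}
    - {"translation": [0, 0, 0.2], "spin": 0, "jaw": 0}
    - {"translation": [0, 0, 0.3], "spin": 0, "jaw": 0}
    - {"translation": [0, 0, 0.3], "spin": 0, "jaw": 0}
    - {"translation": [0, 0, 0.3], "spin": 0, "jaw": 0}

```text
time: 12.55
tool_pos: [0.477, 0.1851, 0.0328]
tool_rot: [3.141, 0.001, 3.054]
contact_force: [-3.1, -1.7, 8.2]
opening: 0.0237
grip_force: 50.0
```

```bash
python3 st.py
```

```text
t 12.55 pos [0.477  0.1851 0.0328] yaw [1.7999e+02 3.0000e-02 1.7499e+02] F [-3.1 -1.7  8.2] M [-0.23  0.61  0.02] open 0.0237 grip 50.0
```

The bed contact and spring slope match expectations (5 N at 35.5 mm, 8.2 N at 32.8 mm). Pressing on to the stop.

Emit:
send_rows:
  targets:
    - {"translation": [0, 0, 0.1], "spin": 0, "jaw": 0}
    - {"translation": [0, 0, 0.2], "spin": 0, "jaw": 0}
    - {"translation": [0, 0, 0.3], "spin": 0, "jaw": 0}
    - {"translation": [0, 0, 0.3], "spin": 0, "jaw": 0}
    - {"translation": [0, 0, 0.3], "spin": 0, "jaw": 0}

```text
time: 13.05
tool_pos: [0.477, 0.1851, 0.0301]
tool_rot: [3.141, 0.001, 3.054]
contact_force: [-4.5, -2.7, 10.5]
opening: 0.0238
grip_force: 50.0
```

Emit:
send_rows:
  targets:
    - {"translation": [0, 0, 0.05], "spin": 0, "jaw": 0}
    - {"translation": [0, 0, 0.1], "spin": 0, "jaw": 0}
    - {"translation": [0, 0, 0.1], "spin": 0, "jaw": 0}
    - {"translation": [0, 0, 0.1], "spin": 0, "jaw": 0}
    - {"translation": [0, 0, 0.1], "spin": 0, "jaw": 0}

```text
time: 13.55
tool_pos: [0.4771, 0.1851, 0.03]
tool_rot: [3.141, 0.001, 3.054]
contact_force: [-7.2, -2.4, 17.6]
opening: 0.0237
grip_force: 50.0
```

```bash
python3 st.py
```

```text
t 13.55 pos [0.4771 0.1851 0.03  ] yaw [1.7998e+02 8.0000e-02 1.7500e+02] F [-7.2 -2.4 17.6] M [-0.43  1.23 -0.02] open 0.0237 grip 50.0
```

The stop is reached: force rose from 10.5 to 17.6 N with no more travel. One last check of the plate's height and steadiness.

Emit:
send_rows:
  targets:
    - {"translation": [0, 0, 0.03], "spin": 0, "jaw": 0}
    - {"translation": [0, 0, 0.03], "spin": 0, "jaw": 0}
    - {"translation": [0, 0, 0.03], "spin": 0, "jaw": 0}
    - {"translation": [0, 0, 0.03], "spin": 0, "jaw": 0}
    - {"translation": [0, 0, 0.03], "spin": 0, "jaw": 0}

```text
time: 14.05
tool_pos: [0.4771, 0.1851, 0.0299]
tool_rot: [3.141, 0.001, 3.054]
contact_force: [-8.4, -3.0, 20.8]
opening: 0.0239
grip_force: 50.0
```

```bash
python3 - <<'E'
from h import *
for n in("wrist","side"):
    p,d,K,T,c=cam(n); P=cloud(d,K,T); j=(P-[.4853,.1842,0])[...,:2]; a=np.radians(-5); x=j@[np.cos(a),np.sin(a)]; y=j@[-np.sin(a),np.cos(a)]
    hsv=cv2.cvtColor(p,cv2.COLOR_RGB2HSV)
    for nm,m in(("plate",(abs(x+.0078)<.046)&(abs(x+.0078)>.034)&(abs(y)<.036)),("wall",(abs(x)<.07)&(abs(y)>.047)&(abs(y)<.057))):
        z=P[...,2][m&(d>0)&(abs(P[...,2]-.055)<.015)]; print(n,nm,len(z),np.median(z) if len(z) else None)
E
python3 st.py
```

```text
wrist plate 2749 0.056492696780872625
wrist wall 3247 0.05443267419429798
side plate 107 0.05625924779246294
side wall 166 0.053697114461352
t 14.15 pos [0.4771 0.1851 0.03  ] yaw [1.7998e+02 8.0000e-02 1.7500e+02] F [-8.  -2.7 21.4] M [-0.49  1.38  0.01] open 0.0238 grip 50.0
```

The plate's top is at 56 mm, as expected with the bed fully down (34 + 22), and steady at 21 N. Handing in.

```bash
python3 -c "
from cell import job; print(job.hand_in())"
```

```text
the job is handed in; nothing more can be done
None
```

The pressure plate is seated over the locating pin and held at about 21 N with the bed on its stop, and I handed the job in at 14.2 s; the first grasp closed above the handle because the fingers really end about 33 mm short of the stated TCP, so I corrected for that and nothing else was moved.

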